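Pack the field sampling kit tray

TASK

Pack the sampling kit tray: the thick black marker goes into the long recess, the two capped sample tubes into the two medium recesses (one in each), and the loose red screw cap into the short recess, each resting flat on the floor of its recess and let go. The thin blue pen and the empty uncapped tube do not belong in the kit: leave them lying where they are.

Things in the scene. Friction and masses are not known exactly. Their poses are not given: they have to be found in the camera images.
- marker_centre (a point): Thick black marker pen lying on its side, 136 mm long, 19 mm across with the clip (12 mm where it is pinched), about 20 mm high, 11-17 g. It rests flat and does not roll. The point is its centre, 10 mm above what it lies on; its x axis runs along the marker, z is up.
- tube_a_centre (a point): Capped sample tube lying on its side, clear with a label and a red screw cap (24 mm across) at one end; 106 mm long, the body 18 mm across where it is pinched, 21 mm high (the cap 24), 11-16 g. It rests flat and does not roll. One of two alike (tube_a, tube_b). The point is its centre, 10.5 mm above what it lies on; its x axis runs along the tube, z is up.
- tube_b_centre (a point): Capped sample tube lying on its side, clear with a label and a red screw cap (24 mm across) at one end; 106 mm long, the body 18 mm across where it is pinched, 21 mm high (the cap 24), 11-16 g. It rests flat and does not roll. One of two alike (tube_a, tube_b). The point is its centre, 10.5 mm above what it lies on; its x axis runs along the tube, z is up.
- cap_centre (a point): Loose red screw cap standing on the desk, without a tube: 24 mm across, 17 mm high, 11-17 g. The point is its centre, 8.5 mm above what it stands on; z is up.
- long_bay_floor (a point): The longest recess in the kit tray: 152 mm long, 56 mm wide (for the marker). Point: centre of the recess floor (dark grey liner), 8 mm above the desk; x along the recess, y across, z up. The rim is 8 mm above this floor. Four white fixed inserts, 160 x 66 mm, lie side by side 68 mm apart in any order in a fixed grey tray 170 x 280 mm.
- mid_bay_1_floor (a point): Recess of medium length in the kit tray: 122 mm long, 56 mm wide (for one capped tube). One of two alike (mid_bay_1, mid_bay_2), each in its own insert. Point: centre of the recess floor (dark grey liner), 8 mm above the desk; x along the recess, y across, z up. The rim is 8 mm above this floor. Four white fixed inserts, 160 x 66 mm, lie side by side 68 mm apart in any order in a fixed grey tray 170 x 280 mm.
- mid_bay_2_floor (a point): Recess of medium length in the kit tray: 122 mm long, 56 mm wide (for one capped tube). One of two alike (mid_bay_1, mid_bay_2), each in its own insert. Point: centre of the recess floor (dark grey liner), 8 mm above the desk; x along the recess, y across, z up. The rim is 8 mm above this floor. Four white fixed inserts, 160 x 66 mm, lie side by side 68 mm apart in any order in a fixed grey tray 170 x 280 mm.
- short_bay_floor (a point): The short, nearly square recess in the kit tray: 50 mm long, 56 mm wide (for the loose cap). Point: centre of the recess floor (dark grey liner), 8 mm above the desk; x along the recess, y across, z up. The rim is 8 mm above this floor. Four white fixed inserts, 160 x 66 mm, lie side by side 68 mm apart in any order in a fixed grey tray 170 x 280 mm.
- pen_centre (a point): Thin blue pen lying on the desk, 140 mm long, 10 mm across, 12 mm high. It does not belong in the kit: leave it. The point is its centre, 5 mm above the desk; x runs along the pen.
- open_tube_centre (a point): Empty, uncapped clear tube with a white label band lying on the desk: no red cap, open at one end, 96 mm long, 20 mm across. It does not belong in the kit: leave it. The point is its centre, 10 mm above the desk; x runs along the tube.
Not all that is in view belongs to the job. What is shaped like the part that bears marker_centre but purple is not meant.

How it is judged:
At the end, for the whole second after the job is handed in: Marker flat in the long recess, a capped tube flat in each medium one, the cap flat in the short one (centres within 3 mm of resting height, 14-16 mm along, 18-24 mm across), all released and at rest; pen and uncapped tube within 20 mm of where they lay (x of marker_centre in the frame of long_bay_floor between -0.014 and 0.014 m and y of marker_centre in the frame of long_bay_floor between -0.024 and 0.024 m and z of marker_centre in the frame of long_bay_floor between 0.007 and 0.013 m and x of cap_centre in the frame of short_bay_floor between -0.016 and 0.016 m and y of cap_centre in the frame of short_bay_floor between -0.018 and 0.018 m and z of cap_centre in the frame of short_bay_floor between 0.0055 and 0.0115 m and ((x of tube_a_centre in the frame of mid_bay_1_floor between -0.014 and 0.014 m and y of tube_a_centre in the frame of mid_bay_1_floor between -0.022 and 0.022 m and z of tube_a_centre in the frame of mid_bay_1_floor between 0.0075 and 0.0135 m and x of tube_b_centre in the frame of mid_bay_2_floor between -0.014 and 0.014 m and y of tube_b_centre in the frame of mid_bay_2_floor between -0.022 and 0.022 m and z of tube_b_centre in the frame of mid_bay_2_floor between 0.0075 and 0.0135 m) or (x of tube_a_centre in the frame of mid_bay_2_floor between -0.014 and 0.014 m and y of tube_a_centre in the frame of mid_bay_2_floor between -0.022 and 0.022 m and z of tube_a_centre in the frame of mid_bay_2_floor between 0.0075 and 0.0135 m and x of tube_b_centre in the frame of mid_bay_1_floor between -0.014 and 0.014 m and y of tube_b_centre in the frame of mid_bay_1_floor between -0.022 and 0.022 m and z of tube_b_centre in the frame of mid_bay_1_floor between 0.0075 and 0.0135 m)) and linear speed of each of marker, tube_a, tube_b, cap below 0.02 m/s and contact force between the fingers and marker below 0.1 N and contact force between the fingers and tube_a below 0.1 N and contact force between the fingers and tube_b below 0.1 N and contact force between the fingers and cap below 0.1 N and distance of each of pen_centre, open_tube_centre from where it was at the start of the episode below 0.02 m); the robot touches nothing.
It fails at once if the blue pen or the uncapped tube is displaced by more than 20 mm (distance of any of pen_centre, open_tube_centre from where it was at the start of the episode above 0.02 m).
It also fails if it takes over 120 s, if anything falls off the work surface, if the arm or the gripper's body presses on something with over 40 N, if the wrist force passes 120 N, or if a joint passes its speed limit or range.

ROBOT

A 6-joint arm with a two-finger parallel gripper is mounted at the origin on a cart in front of the work surface, level with it; the furniture and walls round the work are solid. World frame = base frame: x ahead of the robot, y to its left, z up, the work surface at z = 0. Lengths are in m, angles in rad, forces in N, time in s.
With the tool pointing down it reaches from about 0.275 to 1 m from the base axis. Payload 8.4 kg.
Tool frame: the origin (TCP) lies on the centre line of the jaws, within the pads' length; the fingertips stand 17 mm ahead of it and the grasp point (between the pads) lies 2 mm behind it (bot.tcp_to_tips is the z of the fingertips in the tool frame, in m); z points along the fingers, y is the line along which they close (so a half turn about z gives the same grasp; the last joint's range is limited). The gripper opens to 85 mm and grips with 20 to 120 N. Pads are 22 mm wide; open, the fingers measure 114 mm over their backs; the gripper's body (76 mm by 85 mm) begins 54 mm behind the grasp point. The pads swing forward as they close: fully open they stand 13 mm farther back than shut.
Start: joints at [1.248, 0.353, 1.633, -0, 1.155, -0.002], TCP at [0.197, 0.593, 0.248] pointing down, gripper open.
Joint ranges: [-2.63, 2.63], [-0.92, 2.1], [0.06, 2.66], [-1.3, 4.44], [0, 2.69], [-3.02, 3.02]. Speed limits (rad/s): [2.22, 2.22, 2.79, 3.14, 3.14, 3.14].

INTERFACE

Orientations are given as a unit quaternion [x, y, z, w].
In Python, from workcell import bot, hand, kinematics, get_obs, vision, hand_in gives the robot as it stands. The module is installed in compiled form; this text tells all that it offers. Calls block until the motion is done:
- bot.reach(position, orientation): joint-space move of the TCP to a pose.
- bot.servo_line(position, ori=None, velocity=0.15): straight line of the TCP; ori=None keeps the orientation; velocity is the mean speed in m/s.
- bot.goto_joints(angles): joint-space move.
- hand.move_gripper(opening, strength=None): finger opening in m; strength is the grip in N (None keeps the last); returns when the fingers have stopped.
- bot.dwell(seconds).
- kinematics.solve_ik(position, orientation): joint angles nearest the present ones, or None.
- get_obs(): the state.
- vision.read_camera(name): name is "side" or "top"; returns a dict with "frame" (480x640x3 uint8, red, green, blue), "intrinsics" (3x3 intrinsics, pixels), "view" (4x4, takes a point from world to camera coordinates). Camera axes: x right, y down, z forward; pixel columns grow to the right and rows downward; lengths in m; the calibration is good to about 2 mm. A picture is of the moment at which its call begins. There is no depth.
A pose or a line that the arm cannot do raises bot.IKError and nothing moves.
- hand_in(): hands the job in; it is judged then, once.
The state is a dict: "time_s": time; "joint_pos": joint angles; "joint_vel": joint speeds; "joint_efforts": joint torques, N m; "position": TCP position; "orientation": TCP orientation; "wrist_force": force on the tool from outside, world axes, zero at the start; "ft_torque": the same for the moment, N m; "gripper_width": finger opening in m; "grip_force": force on a finger pad.
Only numpy, scipy, OpenCV 4.12 (cv2) and the standard library are available. Lean on these libraries where they do the work, as an engineer would, in place of code of your own. Each camera call takes 0.05 s, during which the arm holds its last target. There are 200 camera calls.

## Working session

There is one attempt and no reset: what is moved stays moved. The work goes in short steps, each a Python script; the robot and the scene stay as the last script left them, time stands still between calls to the robot, and variables do not carry over. Pictures are saved under pics/ and viewed, at most 14 in all, crops included, and the job is handed in when it is done.

```bash
mkdir -p pics; python3 - <<'E'
from workcell import *
import cv2,numpy as np
for n in("top","side"):
    c=vision.read_camera(n);cv2.imwrite(f"pics/{n}0.png",c["frame"][:,:,::-1]);print(n,c["intrinsics"].tolist(),c["view"].round(4).tolist())
o=get_obs();print(o["orientation"],o["time_s"],bot.tcp_to_tips)
E
```

```text
top [[467.1761424751159, 0.0, 319.656071974583], [0.0, 467.1761424751159, 243.48507592535543], [0.0, 0.0, 1.0]] [[-0.0102, -0.9999, 0.0058, -0.0582], [-0.9853, 0.009, -0.1707, 0.5392], [0.1707, -0.0074, -0.9853, 1.1812], [0.0, 0.0, 0.0, 1.0]]
side [[454.2902563428115, 0.0, 325.2725105536178], [0.0, 454.2902563428115, 237.60162972395756], [0.0, 0.0, 1.0]] [[0.8838, -0.4677, 0.0154, -0.4742], [-0.2187, -0.4419, -0.87, 0.1334], [0.4137, 0.7655, -0.4928, 0.8436], [0.0, 0.0, 0.0, 1.0]]
[ 1.59714461e-01  9.87163065e-01 -6.01791224e-04 -1.08903728e-04] 0.1 0.017
```

View pics/top0.png

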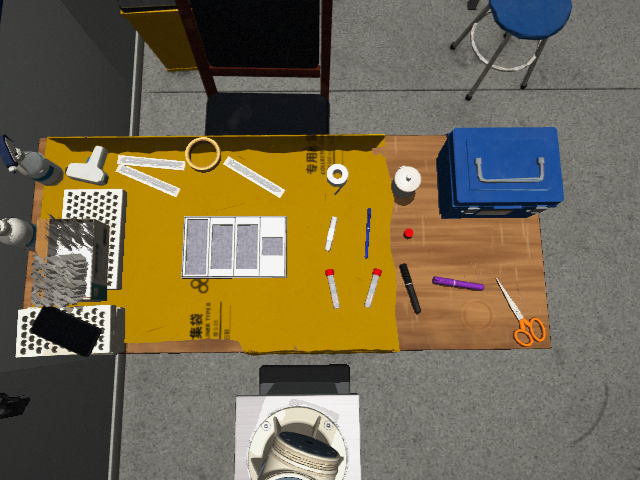

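View pics/side0.png

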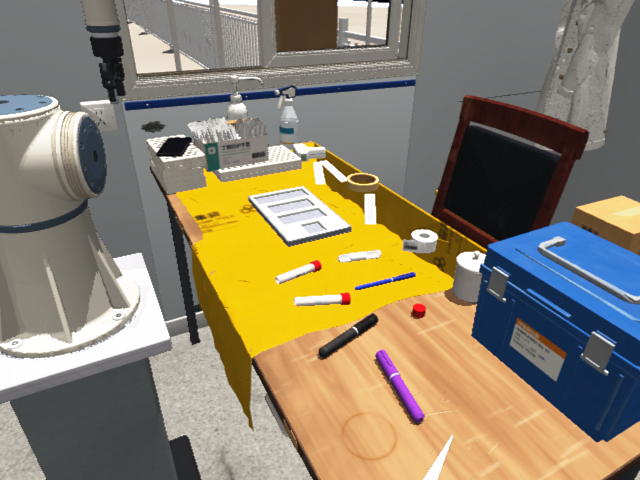

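```bash
cat > h.py <<'E'
from workcell import *
import cv2,numpy as np
def ray(c,px,z):
    K,V=c["intrinsics"],c["view"];R,t=V[:3,:3],V[:3,3]
    o=-R.T@t;d=R.T@np.linalg.inv(K)@np.array([px[0],px[1],1.]);return o+d*(z-o[2])/d[2]
def proj(c,p):
    q=c["view"]@np.r_[p,1];q=c["intrinsics"]@q[:3];return q[:2]/q[2]
def comps(m,amin):
    n,l,s,ce=cv2.connectedComponentsWithStats(m.astype(np.uint8))
    return [(l==i) for i in range(1,n) if s[i,4]>=amin]
E
python3 - <<'E'
from h import *
c=vision.read_camera("top");f=c["frame"]
cv2.imwrite("pics/crop1.png",cv2.resize(f[205:285,175:295,::-1],None,fx=6,fy=6,interpolation=cv2.INTER_CUBIC))
cv2.imwrite("pics/crop2.png",cv2.resize(f[200:320,315:475,::-1],None,fx=5,fy=5,interpolation=cv2.INTER_CUBIC))
E
```

```text
(no output)
```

View pics/crop1.png

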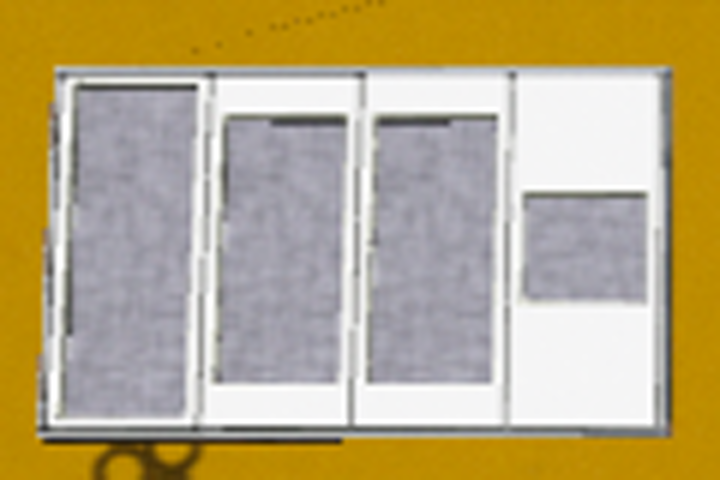

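View pics/crop2.png

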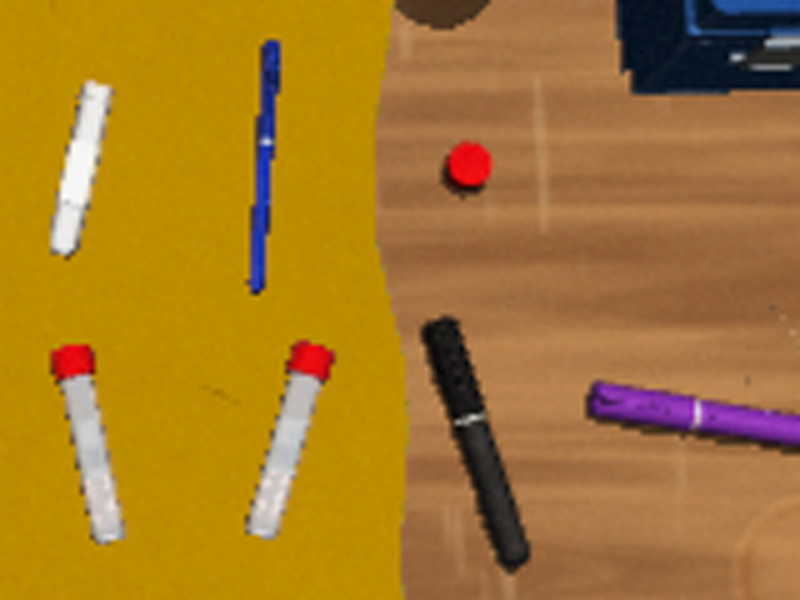

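The top view shows the tray at px (184–286, 217–277), with bays left to right long, mid, mid, short. The capped tubes are at (333,288) and (373,288), the marker at (410,288), the cap at (408,233), the open tube at (331,233) and the pen at (368,233).

```bash
cat > find.py <<'E'
from h import *
def locate(c):
    f=c["frame"];hsv=cv2.cvtColor(f,cv2.COLOR_RGB2HSV).astype(int);H,S,V=hsv[...,0],hsv[...,1],hsv[...,2]
    def sub(m,r):
        k=np.zeros(m.shape,bool);k[r[1]:r[3],r[0]:r[2]]=1;return m&k
    def rect(m,z):
        co=max(cv2.findContours(m.astype(np.uint8),cv2.RETR_EXTERNAL,cv2.CHAIN_APPROX_NONE)[0],key=cv2.contourArea)
        P=np.array([ray(c,p,z)[:2] for p in co[:,0]]);r=cv2.minAreaRect((P*1000).astype(np.float32))
        b=cv2.boxPoints(r);e=max((b[1]-b[0],b[2]-b[1]),key=np.linalg.norm);a=np.arctan2(e[1],e[0])%np.pi
        return np.array(r[0])/1000,sorted(r[1]),a
    red=((H<8)|(H>172))&(S>150)&(V>120);white=(S<90)&(V>90)
    op=lambda m:cv2.morphologyEx(m.astype(np.uint8),cv2.MORPH_CLOSE,np.ones((3,3)))>0
    o={}
    for n,r in dict(tube1=(322,262,344,312),tube2=(360,262,386,312)).items(): o[n]=rect(op(sub(red|white,r)),.011)
    o["cap"]=rect(sub(red,(395,220,420,245)),.014)
    o["marker"]=rect(op(sub((V<85),(395,258,426,318))),.010)
    o["open"]=rect(op(sub(white,(322,212,342,256))),.010)
    o["pen"]=rect(sub((H>105)&(H<130)&(S>120),(360,200,376,262)),.006)
    lin=sub((S<60)&(V>110)&(V<205),(184,217,288,278))
    lin=cv2.morphologyEx(lin.astype(np.uint8),cv2.MORPH_OPEN,np.ones((3,3)))
    bays=[rect(m,.010) for m in comps(lin,150)]
    for i,b in enumerate(sorted(bays,key=lambda b:-b[0][1])): o[f"bay{i}"]=b
    return o
E
python3 - <<'E'
from find import *
c=vision.read_camera("top");s=vision.read_camera("side");g=s["frame"][:,:,::-1].copy()
for n,(p,d,a) in locate(c).items():
    print(n,p.round(4),np.round(d,1),round(a,3))
    u=np.array([np.cos(a),np.sin(a)]);h=.008 if "bay" in n else .01
    q=[proj(s,np.r_[p+k*u*d[1]/2000,h]) for k in(-1,1)]
    cv2.line(g,*[tuple(int(round(v)) for v in x) for x in q],(0,255,0),1)
cv2.imwrite("pics/side1.png",cv2.resize(g[170:370,230:490],None,fx=3,fy=3))
E
```

```text
tube1 [ 0.4242 -0.0981] [ 20.9 106.2] 0.206
tube2 [ 0.425  -0.2007] [ 21.9 106.6] 2.791
cap [ 0.573  -0.3057] [21.8 22.9] 0.767
marker [ 0.4212 -0.303 ] [ 21.1 138.8] 0.268
open [ 0.5733 -0.0934] [17.4 96.1] 2.912
pen [ 0.5462 -0.1916] [ 7.6 77.8] 3.048
bay0 [0.5392 0.2703] [ 56.6 147.8] 3.132
bay1 [0.541  0.2022] [ 56.5 120.5] 3.132
bay2 [0.54  0.134] [ 56.7 121. ] 0.013
bay3 [0.5393 0.0653] [49.3 54.8] 1.562
```

View pics/side1.png

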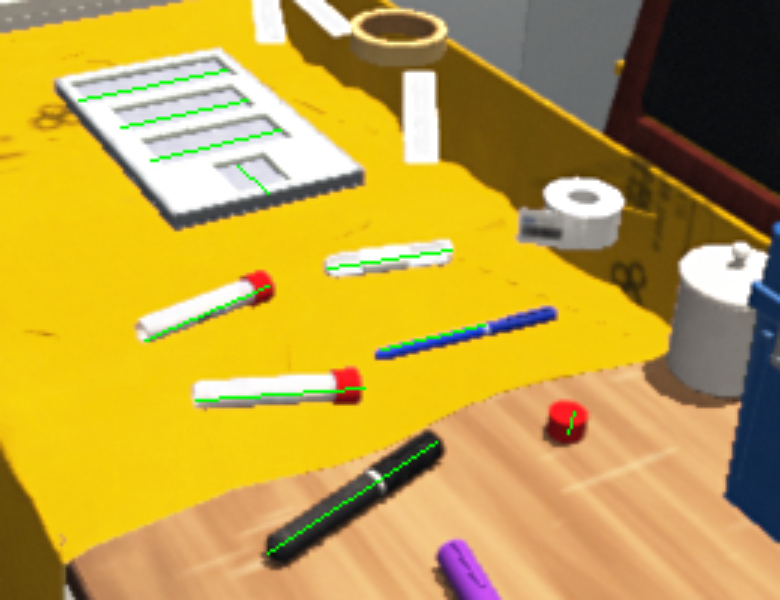

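The projections into the side view agree within a few mm, which is within tolerance, so I'll start moving with tube1.

```bash
cat > act.py <<'E'
from h import *
def quat(p,a):
    best=None
    for b in(a,a+np.pi):
        q=[np.cos(b/2),np.sin(b/2),0.,0.]
        j=kinematics.solve_ik(list(p),q)
        if j is not None and (best is None or abs(j[5])<abs(best[0])): best=(j[5],q)
    return best[1]
def pickplace(p,a,dst,b,zg,zr,opening=.05,rel=.02,grip=30,Z=.13):
    w=lambda p,z:[float(p[0]),float(p[1]),z]
    hand.move_gripper(opening,grip)
    bot.reach(w(p,Z),quat(w(p,Z),a)); bot.servo_line(w(p,zg))
    width=hand.move_gripper(0.0,grip); o=get_obs();print("grip",o["gripper_width"],o["grip_force"])
    gw=o["gripper_width"]
    bot.servo_line(w(p,Z)); print("lift",get_obs()["gripper_width"])
    bot.reach(w(dst,Z),quat(w(dst,Z),b)); bot.servo_line(w(dst,zr)); bot.dwell(.2)
    hand.move_gripper(gw+rel); bot.servo_line(w(dst,Z)); o=get_obs();print("t",o["time_s"],np.round(o["wrist_force"],1))
E
python3 - <<'E'
from act import *
pickplace((.4242,-.0981),.206,(.5405,.134),0,.024,.034)
for n in("top","side"):
    c=vision.read_camera(n);cv2.imwrite(f"pics/{n}2.png",c["frame"][:,:,::-1])
E
```

```text
grip 0.016929801961112878 29.587412774562836
lift 0.016737136731618574
t 9.6333 [ 0.1  0.5 -0.7]
```

View pics/top2.png

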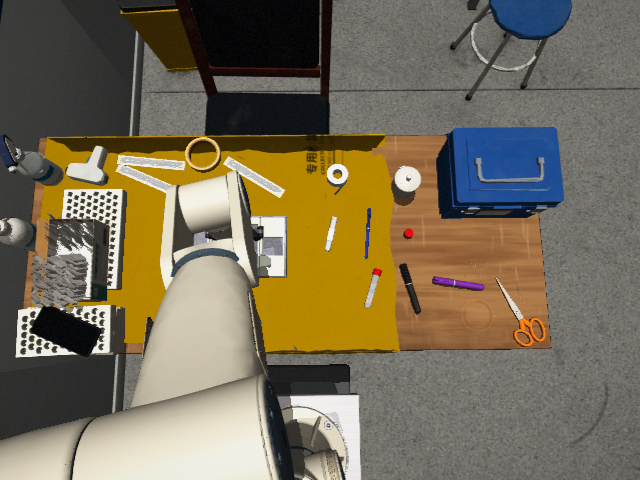

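View pics/side2.png

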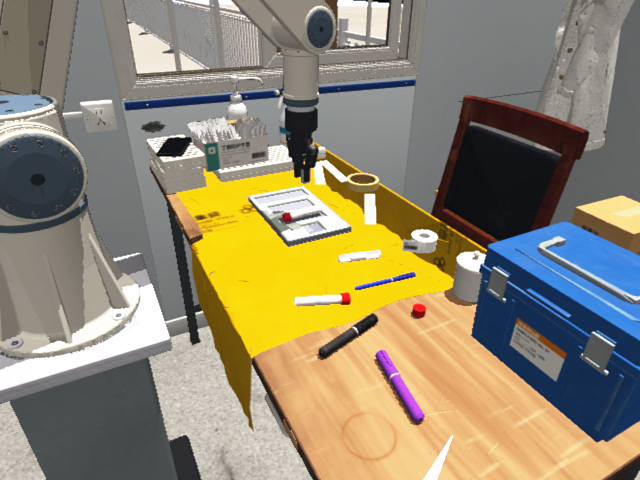

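Tube1 is in the third bay: the side view shows its cap at (287,217). The tubes and marker are picked the same way, so I'll continue with the rest.

```bash
python3 - <<'E'
from act import *
pickplace((.425,-.2007),2.791,(.5405,.202),0,.024,.034)
pickplace((.4212,-.303),.268,(.5395,.2703),0,.023,.034,opening=.045)
pickplace((.573,-.3057),0,(.5393,.0653),0,.021,.032,opening=.055)
bot.goto_joints([1.248,.353,1.633,0,1.155,0])
from find import *
c=vision.read_camera("top");s=vision.read_camera("side")
cv2.imwrite("pics/t3.png",cv2.resize(c["frame"][195:315,175:415,::-1],(800,400),interpolation=cv2.INTER_CUBIC))
cv2.imwrite("pics/s3.png",cv2.resize(s["frame"][170:290,235:435,::-1],(800,480),interpolation=cv2.INTER_CUBIC))
E
```

```text
grip 0.016646720110451523 29.149248898029327
lift 0.016764751517868142
t 18.9083 [ 0.6 -0.5  0.2]
grip 0.011620894902503459 29.821271002292633
lift 0.011918654735186104
t 27.375 [ 0.1 -0.6 -1.3]
grip 0.02208382616231839 29.28535670042038
lift 0.022537534094697952
t 36.2333 [-0.7 -0.8  0.6]
```

View pics/t3.png

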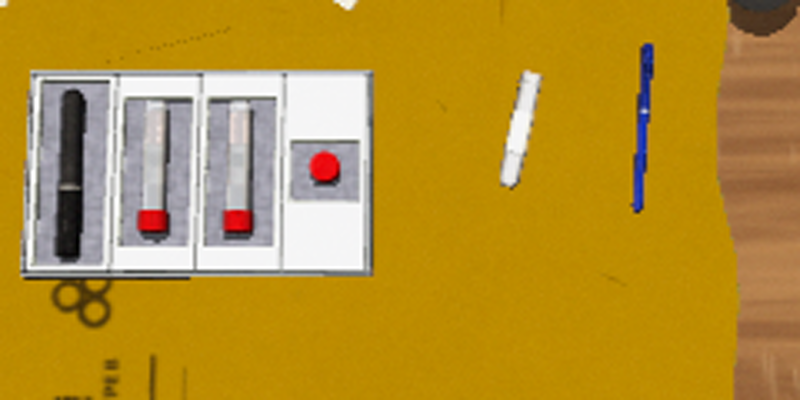

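View pics/s3.png

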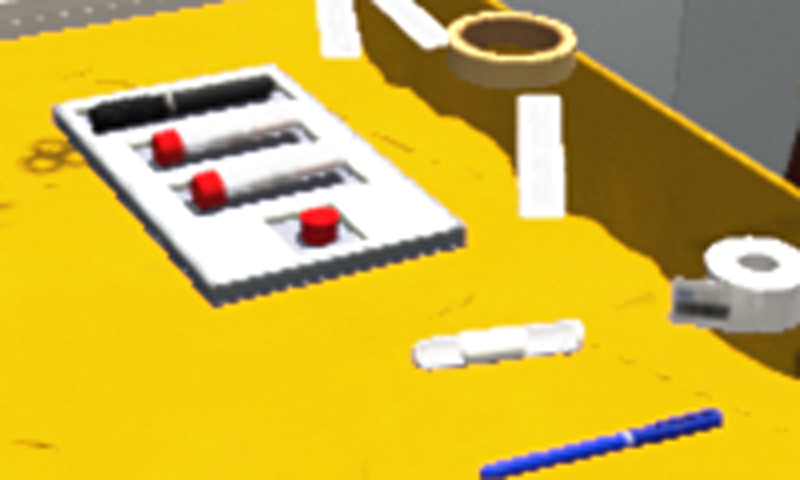

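All four parts look centred in their bays: in the top crop the marker is at (70,175), the tubes at (153,170) and (238,170), and the cap at (324,167). The pen and open tube haven't moved. I'll check numerically that the tubes lie flat before handing in.

```bash
python3 - <<'E'
from find import *
c=vision.read_camera("top");s=vision.read_camera("side")
def tri(a,b):
    P=[x["intrinsics"]@x["view"][:3] for x in(c,s)]
    X=cv2.triangulatePoints(P[0],P[1],np.array(a,float).reshape(2,1),np.array(b,float).reshape(2,1))[:,0];return (X[:3]/X[3]*1000).round(1)
def masks(f,t):
    h=cv2.cvtColor(f,cv2.COLOR_RGB2HSV).astype(int);H,S,V=h[...,0],h[...,1],h[...,2]
    return [((H<8)|(H>172))&(S>150)&(V>80), V<70][t]
def cents(f,t,box,n):
    m=np.zeros(f.shape[:2],bool);x0,y0,x1,y1=box;m[y0:y1,x0:x1]=masks(f,t)[y0:y1,x0:x1]
    L=sorted(comps(m,8),key=lambda k:-k.sum())[:n]
    return sorted([np.argwhere(k).mean(0)[::-1] for k in L],key=lambda q:q[0])
new=(cents(c["frame"],0,(180,210,290,285),3),cents(s["frame"],0,(240,180,355,245),3))
print("placed red",[tri(a,b) for a,b in zip(*new)])
o=[cv2.imread(f"pics/{n}0.png")[:,:,::-1].copy() for n in("top","side")]
a=cents(o[0],0,(320,220,420,285),3);b=cents(o[1],0,(300,255,430,320),3)
print("desk red",[tri(x,y) for x,y in zip(a,b)])
# far (open) ends of tubes: dark marker end-to-end
print("marker placed",tri(cents(c["frame"],1,(186,218,206,277),1)[0],cents(s["frame"],1,(255,185,306,205),1)[0]))
L=locate(c)
for n in("open","pen"): print(n,L[n][0].round(4))
E
python3 - <<'E'
import cv2,numpy as np
a=cv2.imread("pics/side0.png")[255:315,268:358]
b=cv2.imread("pics/s3.png")[80:230,80:400]
cv2.imwrite("pics/cmp.png",np.vstack([cv2.resize(a,(720,480)[::1] if 0 else (640,427),interpolation=cv2.INTER_CUBIC)[:290],cv2.resize(b,(640,300))]))
E
```

```text
placed red [array([498.9, 202.2,  19.3]), array([498.2, 133.6,  19.5]), array([541.3,  64.6,  17.7])]
desk red [array([468. , -88.9,  14. ]), array([ 466.3, -215.8,   13.6]), array([ 572.3, -304.9,   10.4])]
marker placed [533.8 269.4  15.8]Traceback (most recent call last):
  File "<stdin>", line 20, in <module>
  File "find.py", line 14, in locate
    for n,r in dict(tube1=(322,262,344,312),tube2=(360,262,386,312)).items(): o[n]=rect(op(sub(red|white,r)),.011)
                                                                                   ~~~~^^^^^^^^^^^^^^^^^^^^^^^^^^^
  File "find.py", line 7, in rect
    co=max(cv2.findContours(m.astype(np.uint8),cv2.RETR_EXTERNAL,cv2.CHAIN_APPROX_NONE)[0],key=cv2.contourArea)
ValueError: max() iterable argument is empty
```

View pics/cmp.png

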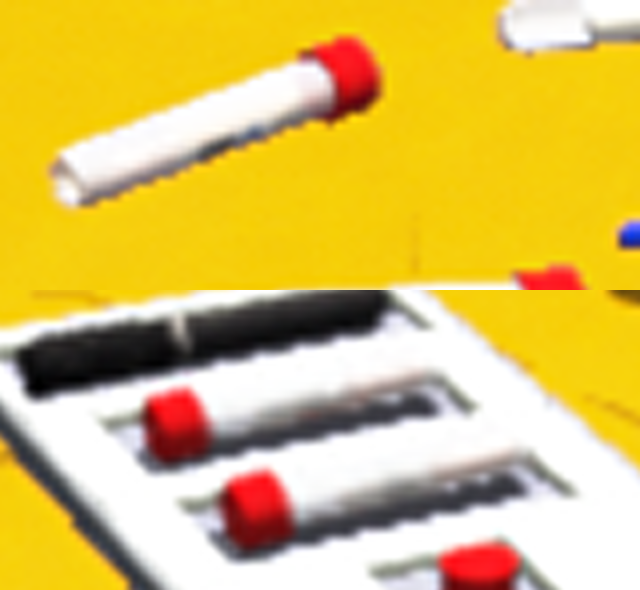

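The placed caps triangulate 6–7 mm above their desk heights, consistent with the 8 mm recess floor, and both tubes lie clear of the rims.

```bash
python3 -c "
from workcell import *
print(hand_in())"
```

```text
the job is handed in; nothing more can be done
None
```

The kit is packed and handed in; no verdict came back. In the last pictures the marker, both capped tubes and the loose cap lay in their recesses, released, and the pen and open tube looked unmoved (checked by eye only).

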